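# Scan the feeding box and shut its flap

### The arm

A 6-joint arm with a two-finger parallel gripper is mounted at the origin on the work surface. World frame = base frame: x ahead of the robot, y to its left, z up, the work surface at z = 0. Lengths are in m, angles in rad, forces in N, time in s.
With the tool pointing down it reaches from about 0.275 to 0.825 m from the base axis. Payload 4.9 kg.
Tool frame: the origin (TCP) lies between the finger pads, 19 mm behind the fingertips; this is the grasp point; z points along the fingers, y is the line along which they close (so a half turn about z gives the same grasp; the last joint's range is limited). The gripper opens to 85 mm and grips with 20 to 120 N. Pads are 22 mm wide; open, the fingers measure 114 mm over their backs; the gripper's body (76 mm by 85 mm) begins 54 mm behind the grasp point. The pads swing forward as they close: fully open they stand 13 mm farther back than shut.
Start: joints at [-1.32, 0.326, -0.193, 1.052, 0, 1.437], TCP at [0.206, -0.51, 0.25] pointing down, gripper open.
Joint ranges: [-2.65, 2.65], [-0.97, 1.79], [-1.3, 1.35], [-1.93, 2.1], [-1.47, 1.37], [-3.14, 3.14]. Speed limits (rad/s): [2.57, 2.57, 3.14, 3.14, 3.14, 3.14].

### API

Orientations are given as a rotation vector (axis times angle).
In Python, from workcell import observe, optics, ctrl gives the robot as it stands. The module is installed in compiled form; this text tells all that it offers.
- The arm moves only by the tool send_rows, never from a script. Its argument "rows" is a list of rows, each an object with "jaw": the opening, from 0 (shut) to 1 (fully open); "delta_pos": the shift along the tool's x, y, z in m, a list of three; "spin": the turn about the tool's z in rad. A call has 1 to 10 rows; each row shifts and turns the commanded pose from where the row before left it, along the tool's axes as they then stand; what a row does not reach is not made up. A row lasts 1/10 s, in which the tool goes at most 50 mm and 8.59 degrees, less where a joint would pass 70% of its speed; a pose out of reach is approached as far as the arm can. A call with a gripper value outside its range is refused whole. The fingers move at their own pace and stop on an object; "grip_force" is the grip in N (left out, the last holds). Time passes only in rows, so rows that do not move let the fingers close. It gives the time, the measured TCP pose, the force, the opening and the grip force at its end, in the units of the state.
- observe(): the state, without advancing time (a new reading comes with each control period).
- optics.camera(name): name is "scene" or "side" or "wrist"; returns a dict with "color" (400x640x3 uint8, blue, green, red), "mtx" (3x3 intrinsics, pixels), "world_to_cam" (4x4, takes a point from world to camera coordinates). Camera axes: x right, y down, z forward; pixel columns grow to the right and rows downward; lengths in m; the calibration is good to about 2 mm. A picture is of the moment at which its call begins. There is no depth.
- ctrl.finish_job(): hands the job in; it is judged then, once.
The state is a dict: "t": time; "joint_positions": joint angles; "dq": joint speeds; "tau": joint torques, N m; "tcp_pos": TCP position; "ee_rot": TCP orientation; "force": force on the tool from outside, world axes, zero at the start; "wrist_torque": the same for the moment, N m; "opening": finger opening in m; "finger_force": force on a finger pad.
Only numpy, scipy, OpenCV 4.12 (cv2) and the standard library are available. Lean on these libraries where they do the work, as an engineer would, in place of code of your own. Each camera call takes 0.05 s, during which the arm holds its last target. There are 200 camera calls.

### The job

Pull the yellow-headed scanner out of its blue charging sleeve, lay it on the cork mat and let go, then take it again by its black handle, where the trigger is. Aim its window squarely at the middle of the code label on the open feeding box, about 6 cm away, and hold it steady for a good second. Then lay the scanner gently back on the mat and shut the box's flap completely, leaving everything else where it stands.

Things in the scene. Friction and masses are not known exactly. Their poses are not given: they have to be found in the camera images.
- scanner: Stick code scanner, loose, 0.13 kg, 160 mm long. Origin on its underside; x points along it to the nose (beam leaves along +x), z up. Black handle: x -85 to 15 mm, 26 mm wide (y), z 0 to 28 mm. Yellow head: x 15 to 75 mm, 40 mm wide, z 0 to 34 mm. Balance point x = 7 mm. At the start it lies on the steel shelf, handle in the sleeve, head out. Letting go within 1 cm of the surface is no drop.
- scanner_window (a point): Centre of the scan window in the middle of the scanner's nose face, 76 mm ahead of the scanner's origin and 17 mm above its underside. Axes as the scanner's: the beam leaves along +x. It reads labels 35 to 90 mm ahead of it.
- scanner_handle (a point): Middle of the black handle: 35 mm behind the scanner's origin, 14 mm above its underside. The scanner counts as held by the handle when the TCP is over the handle's 100 mm length.
- dock: Blue charging sleeve, fixed: a roofed tunnel without floor, 62 mm wide, 52 mm high; inside 42 mm wide, 44 mm high. Origin on the shelf; +x points out of the mouth, which is at x = 8 mm; tunnel back at x = -98 mm, outer back -106 mm. At the start the scanner's origin is within 3 mm of this one, x axes parallel: draw it out level along +x by 110 mm, 5 mm up to clear the mat, before turning it.
- mat: Cork mat fixed to the shelf, 160 mm (its x) by 220 mm (its y), 4 mm thick. Origin at the centre of its underside, on the shelf. The scanner lies on the mat when it is flat and its origin is within 80 mm of the mat's centre along both mat axes.
- feed_box: Clear polycarbonate feeding box with a green rim, open at the top, fixed; 160 mm (its x) by 180 mm (its y), 90 mm high, walls 4 mm. Origin at the centre of its underside. Its front is its -x side, the hinge is along its +x rim.
- code_plate: White plate 60 mm wide, 44 mm high, 4 mm thick, fixed 16 mm in front of the box's front wall, its middle 50 mm above the shelf. Its z axis is the normal of its labelled face, looking away from the box and 30 degrees upward; y is level along its width. Origin in the middle of its back face. Aimed squarely: the scanner's beam is within about 15 degrees of this normal.
- code_label (a point): Centre of the code label (paper 46 by 34 mm with black bars) on the face of the plate; the beam must hit within 10 mm of it.
- flap (a joint): Hinge of the box's clear flap lid with green edges (160 mm hinge to edge, 180 mm wide, 6 mm thick, 0.12 kg): 0 is shut on the rim (shut: under 0.05 rad), 1.57 upright, stop at 1.9; starts at 1.2 to 1.75. The hinge is stiff: the flap stays where it is left and needs 1 to 2 N at its edge. To shut it, push it over from the hinge side and press it down onto the rim.
- flap_hinge (a point): Middle of the flap's hinge line, 90 mm above the shelf at the box's +x rim. Axes turn with the flap: y along the hinge, -x from the hinge to the free edge, z the normal of the flap's outer (top) face, which lies 6 mm from the hinge along z.
- flap_edge (a point): Middle of the flap's free edge on its outer face, 160 mm from the hinge; a green finger tab 50 mm wide reaches 12 mm beyond it.
- feed_dish: Small terracotta dish, 80 mm across, 22 mm high, standing loose in the feeding box; stays there. Origin at the centre of its underside.
- lamp_guard: Loose chrome wire lamp guard, a dome 120 mm across and 90 mm high; leave it alone. Origin at the centre of its underside.
- scoop: Loose red plastic scoop, about 165 mm long, 60 mm wide, 35 mm high; leave it alone. Origin under its middle.
- supplement_jar: Loose jar with white cap, 56 mm across, 80 mm high; leave it alone. Origin at the centre of its underside.
- mister: Loose bottle with green cap, 60 mm across, 150 mm high; leave it alone. Origin at the centre of its underside.
There are look-alikes about, which are no part of the job. Of the things like the scanner, leave any that is turquoise; of the rest the larger one is meant.

How it is judged:
On the way, in this order (a step that is already met when the one before it is completed fails the run):
1. the scanner is out of its sleeve, lying on the cork mat and let go of, with the flap still open (x of scanner in the frame of mat between -0.08 and 0.08 m and y of scanner in the frame of mat between -0.08 and 0.08 m and z of scanner in the frame of mat between 0 and 0.012 m and angle between scanner's own z axis and vertical below 0.12 rad and linear speed of scanner below 0.02 m/s and contact force between the fingers and scanner below 0.05 N and value of joint flap above 0.8 rad), for 0.2 s.
2. held by the black handle, flap open: beam within 10 mm of the label's middle each way, 30 to 100 mm away, within 17 degrees of its normal, steady (under 20 mm/s) for 0.8 s (x of code_label in the frame of scanner_window between 0.03 and 0.1 m and y of code_label in the frame of scanner_window between -0.01 and 0.01 m and z of code_label in the frame of scanner_window between -0.01 and 0.01 m and angle between the x axis of scanner and the z axis of code_plate, either way round below 0.3 rad and linear speed of scanner below 0.02 m/s and angular speed of scanner below 0.15 rad/s and value of joint flap above 0.8 rad and contact force between the fingers and scanner above 1 N and x of the grasp point in the frame of scanner between -0.09 and 0.012 m and y of the grasp point in the frame of scanner between -0.025 and 0.025 m), for 0.8 s.
At the end, for the whole second after the job is handed in: The scanner lies flat, still and untouched on the cork mat, its origin within 80 mm of the mat's centre along both mat axes, and the box's flap is shut (under 0.05 rad) (x of scanner in the frame of mat between -0.08 and 0.08 m and y of scanner in the frame of mat between -0.08 and 0.08 m and z of scanner in the frame of mat between 0 and 0.012 m and angle between scanner's own z axis and vertical below 0.12 rad and linear speed of scanner below 0.02 m/s and contact force between the fingers and scanner below 0.05 N and value of joint flap below 0.05 rad).
It fails at once if the scanner is dropped (falls faster than 0.7 m/s out of the fingers) (linear speed of scanner above 0.7 m/s and contact force between the fingers and scanner below 0.05 N).
It fails at once if the feeding dish is shoved about in the box or taken out (more than 30 mm) (distance of feed_dish from where it was at the start of the episode above 0.03 m).
It fails at once if the lamp guard, scoop, jar or mister bottle is moved by more than 30 mm (distance of any of lamp_guard, scoop, supplement_jar, mister from where it was at the start of the episode above 0.03 m).
It also fails if it takes over 69 s, if anything falls off the work surface, if the arm or the gripper's body presses on something with over 40 N, if the wrist force passes 120 N, or if a joint passes its speed limit or range.

## Working session

There is one attempt and no reset: what is moved stays moved. The work goes in short steps, Python scripts to look and compute and a tool call to move; the robot and the scene stay as the last step left them, time stands still between calls to the robot, and variables do not carry over. Pictures are saved under pics/ and viewed, at most 10 in all, crops included, and the job is handed in when it is done.

Besides the shell and the picture viewer there is one more tool, called after "Emit:" as name(argument=value, ...) on one line, values as JSON. send_rows: Moves the arm, as the interface text tells. Its arguments: {"type":"object","properties":{"rows":{"type":"array","items":{"type":"object","properties":{"jaw":{"type":"number"},"delta_pos":{"type":"array","items":{"type":"number"}},"spin":{"type":"number"}}}},"grip_force":{"type":"number"}},"required":["rows"]}

```bash
mkdir -p pics
python3 - <<'E'
from workcell import observe, optics
import cv2, numpy as np, pickle
d={}
for n in ["scene","side"]:
    c=optics.camera(n); d[n]=c; cv2.imwrite(f"pics/{n}0.png",c["color"]); print(n,np.array(c["mtx"]).round(1).tolist(),np.array(c["world_to_cam"]).round(3).tolist())
pickle.dump(d,open("cam0.pkl","wb"))
s=observe(); print(s)
E
```

```text
scene [[451.0, 0.0, 322.2], [0.0, 451.0, 205.5], [0.0, 0.0, 1.0]] [[-0.802, 0.597, 0.001, 0.448], [0.501, 0.675, -0.542, -0.198], [-0.324, -0.434, -0.84, 1.325], [0.0, 0.0, 0.0, 1.0]]
side [[362.8, 0.0, 316.0], [0.0, 362.8, 198.4], [0.0, 0.0, 1.0]] [[-0.978, -0.211, -0.008, 0.537], [-0.154, 0.743, -0.651, 0.163], [0.143, -0.635, -0.759, 0.992], [0.0, 0.0, 0.0, 1.0]]
{'t': 0.1, 'joint_positions': array([-1.32020398e+00,  3.26883573e-01, -1.93456606e-01,  1.05198194e+00,
       -2.29812968e-05,  1.43660356e+00]), 'dq': array([-0.00042733, -0.0021318 ,  0.00300797,  0.00078841, -0.00052404,
        0.00173746]), 'tau': array([ 4.45803907e-04, -4.44240940e+01,  2.63036817e+01,  7.89026526e-03,
       -1.51263462e-04, -2.47901603e-06]), 'tcp_pos': array([ 0.20633812, -0.50931903,  0.24928294]), 'ee_rot': array([-3.08213512e+00, -6.00406220e-01,  1.75361753e-04]), 'force': array([ 0.07973093, -0.02218725, -1.14021336]), 'wrist_torque': array([0.0094533 , 0.02032303, 0.01694587]), 'finger_force': 0.0, 'opening': 0.08522971578374033}
```

View pics/scene0.png

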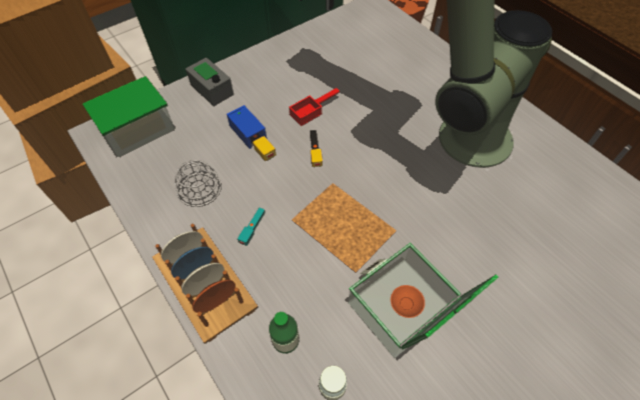

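View pics/side0.png

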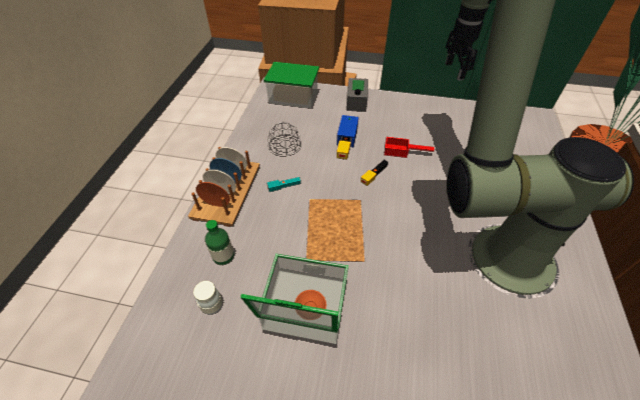

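The scene shows the blue sleeve with a yellow head at (258,140), a smaller loose yellow/black scanner at (316,148), a turquoise one at (252,226), the mat around (344,227) and the box around (405,300). The flap leans open at (455,310). The one in the sleeve fits: it is not turquoise, and it is the larger of the other two. I'll confirm that in a crop.

```bash
cat > fit.py <<'E'
import cv2, numpy as np, pickle
from scipy.optimize import minimize
d=pickle.load(open("cam0.pkl","rb"))
def proj(c,P):
    P=np.atleast_2d(P); W=np.array(c["world_to_cam"]); q=P@W[:3,:3].T+W[:3,3]; q=q@np.array(c["mtx"]).T
    return q[:,:2]/q[:,2:]
def ray0(c,uv,z):
    W=np.array(c["world_to_cam"]);R=W[:3,:3];o=-R.T@W[:3,3];v=R.T@np.linalg.inv(c["mtx"])@[uv[0],uv[1],1.]
    return o+v*(z-o[2])/v[2]
def place(P,p):
    c,s=np.cos(p[2]),np.sin(p[2]); P=np.array(P,float); return np.c_[p[0]+c*P[:,0]-s*P[:,1],p[1]+s*P[:,0]+c*P[:,1],P[:,2]]
def box(x0,x1,y0,y1,z0,z1): return [[x,y,z] for x in(x0,x1) for y in(y0,y1) for z in(z0,z1)]
def blob(c,lo,hi,near,r=60):
    h=cv2.cvtColor(c["color"],cv2.COLOR_BGR2HSV); m=cv2.inRange(h,np.array(lo),np.array(hi))
    k=np.zeros_like(m); cv2.circle(k,tuple(int(v) for v in near),r,255,-1); m&=k
    m=cv2.morphologyEx(m,cv2.MORPH_CLOSE,np.ones((3,3)))
    n,l,s,_=cv2.connectedComponentsWithStats(m); i=1+s[1:,4].argmax(); return (l==i).astype(np.float32)
def sil(c,P,sc=4):
    im=np.zeros((400*sc,640*sc),np.uint8); q=((proj(c,P)+.5)*sc).astype(np.int32)
    cv2.fillConvexPoly(im,cv2.convexHull(q),255); return cv2.resize(im,(640,400),interpolation=cv2.INTER_AREA)/255.
def fit(masks,P,p0,vis=None):
    f=lambda p: sum(np.abs(sil(c,place(P,p))-m)[vis[i] if vis else slice(None)].sum()/m.sum() for i,(c,m) in enumerate(masks))
    best=None
    for a in np.arange(0,2*np.pi,np.pi/6) if len(p0)==2 else [p0[2]]:
        s=np.array([p0[0],p0[1],a]); r=minimize(f,s,method="Nelder-Mead",options=dict(initial_simplex=s+np.r_[np.zeros((1,3)),np.diag([.02,.02,.2])],xatol=2e-4,fatol=1e-4))
        if best is None or r.fun<best.fun: best=r
    return best.x,best.fun
E
python3 - <<'E'
from fit import *
S,D=d["scene"],d["side"]
o={}
for nm,P,lo,hi,a,b in [("dock",box(-.106,.008,-.031,.031,0,.052),(105,100,40),(130,255,255),(246,126),(347,130)),
   ("mat",box(-.08,.08,-.11,.11,0,.004),(8,60,60),(22,255,255),(344,227),(336,230)),
   ("head",box(.015,.075,-.02,.02,0,.034),(20,150,80),(34,255,255),(263,147),(344,149)),
   ("small",box(-.03,.03,-.01,.01,0,.02),(20,150,80),(34,255,255),(316,157),(370,178))]:
    ms=[(S,blob(S,lo,hi,a,75 if nm=="mat" else 35 if nm=="dock" else 18)),(D,blob(D,lo,hi,b,75 if nm=="mat" else 35 if nm=="dock" else 15))]
    g=ray0(S,a,0); print(nm,[int(m.sum()) for _,m in ms],*fit(ms,P,g[:2]))
for n,uvs in [("scene",[(350,293),(410,246),(460,297),(402,346)]),("side",[(277,257),(348,263)])]:
    print(n,[ray0(d[n],u,.09).round(3).tolist() for u in uvs])
cr=lambda c,x,y,w,h,s: cv2.resize(c["color"][y:y+h,x:x+w],None,fx=s,fy=s,interpolation=cv2.INTER_CUBIC)
o=np.zeros((600,800,3),np.uint8)
o[:280,:400]=cr(S,200,95,100,70,4)[:280]; o[:280,400:]=cr(S,280,95,100,70,4)
o[280:600,:400]=cr(S,340,235,160,128,2.5)[:320]; o[280:600,400:]=cr(D,230,245,160,128,2.5)
cv2.imwrite("pics/crop1.png",o)
E
```

```text
dock [799, 413] [ 0.52276143 -0.3738644   1.59806289] 0.7357257745804247
mat [4756, 3470] [4.92848829e-01 1.18909861e-03 3.32565117e+00] 0.04564464913607638
head [288, 180] [ 0.52455542 -0.3728069   1.61180003] 0.7366802832244009
small [152, 135] [ 0.41865541 -0.2227902   4.22787953] 1.0136780950196842
scene [[0.621, 0.183, 0.09], [0.44, 0.176, 0.09], [0.438, 0.33, 0.09], [0.607, 0.333, 0.09]]
side [[0.608, 0.181, 0.09], [0.434, 0.162, 0.09]]
```

View pics/crop1.png

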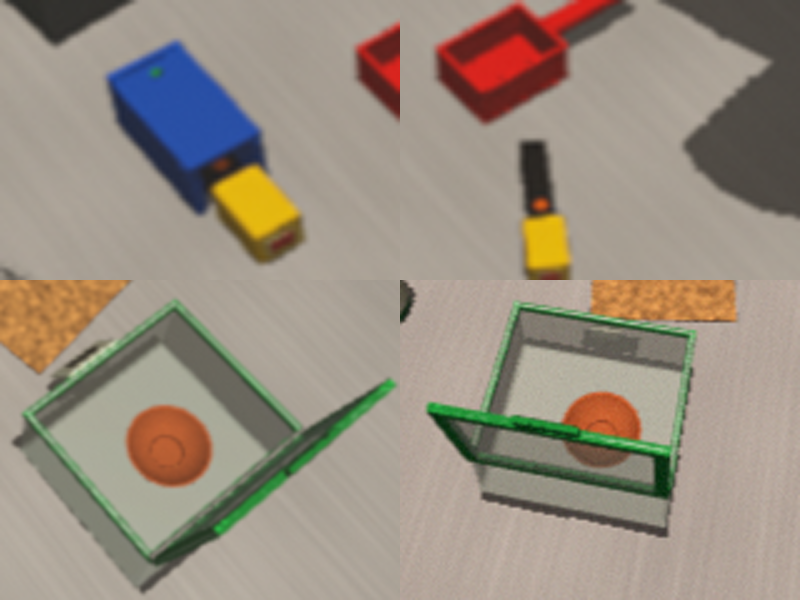

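The crop confirms the target: the large yellow-headed scanner sits in the blue sleeve at scene (258,140). The loose yellow one at (316,148) is thinner and smaller, and the turquoise one is ruled out. Next I'll refine the poses.

Run:
```python
from fit import *
from scipy.optimize import least_squares
S,D=d["scene"],d["side"]
for nm,P,lo,hi,a,b in [("dock",box(-.106,.008,-.031,.031,0,.052),(100,90,15),(135,255,255),(246,126),(347,130)),
   ("head",box(.015,.075,-.02,.02,0,.034),(15,120,40),(36,255,255),(263,147),(344,149))]:
    ms=[(S,blob(S,lo,hi,a,35 if nm=="dock" else 18)),(D,blob(D,lo,hi,b,35 if nm=="dock" else 16))]
    p0=(.5235,-.3735,1.6); print(nm,[(int(m.sum()),int(sil(c,place(P,p0)).sum())) for c,m in ms],*fit(ms,P,p0))
    for m in ms: print(fit([m],P,p0))
def flapP(ph,x,y,z):  # x,z in flap frame from hinge
    c,s=np.cos(ph),np.sin(ph); return [.08+x*c+z*s,y,.09-x*s+z*c]
def res(p):
    B=place([[-.08,.09,.09],[-.08,-.09,.09],[.08,-.09,.09],[.08,.09,.09],[.08,.09,0]],p)
    B2=place([[-.08,.09,.09],[-.08,-.09,.09],[.08,.09,0],[.08,-.09,0]],p)
    F=place([flapP(p[3],-.16,-.09,.003),],p); F2=place([flapP(p[3],-.16,.09,.003),flapP(p[3],-.16,-.09,.003)],p)
    r=[proj(S,B)[:4]-[(349.6,288.2),(410.8,243.4),(460.8,295),(400,347)],proj(S,B)[4:]-[(397.2,359.8)],proj(D,B2)-[(277.2,254.2),(347.6,265.4),(262.8,331.8),(336.8,346.2)],
       proj(S,F)-[(498,275.4)],proj(D,F2)-[(242,295),(338,313)]]
    return np.vstack(r).ravel()
r=least_squares(res,[.528,.257,1.6,1.3],loss="soft_l1"); print("box",r.x.round(4)); print(res(r.x).reshape(-1,2).round(1).tolist())
pl=place([[-.096-.004*.866,0,.052]],r.x); print("label",pl,proj(S,pl),proj(D,pl))
```

```text
dock [(819, 1083), (424, 574)] [ 0.52259521 -0.37410311  1.59303675] 0.6732375775661015
(array([ 0.52515995, -0.37106074,  1.51152197]), np.float64(0.28560415619239143))
(array([ 0.52186055, -0.37765894,  1.61864991]), np.float64(0.3581206067332593))
head [(347, 412), (209, 236)] [ 0.52390568 -0.37179982  1.59909834] 0.34327906251782736
(array([ 0.52235779, -0.37259979,  1.52788168]), np.float64(0.16432163643555403))
(array([ 0.52511297, -0.37203787,  1.60540218]), np.float64(0.15446101885730368))
box [0.5268 0.2587 3.2105 1.5911]
[[0.8, -0.2], [0.6, 108.9], [2.5, 7.4], [2.0, -101.8], [-0.7, -97.4], [-1.2, 0.3], [-89.4, 59.8], [75.9, -51.9], [-6.1, 3.6], [-9.4, -6.6], [104.3, -71.8], [-0.7, -9.5]]
label [[0.62599354 0.26552437 0.052     ]] [[371.23737671 330.57841509]] [[261.54003329 293.71802565]]
```

```bash
cat > boxfit.py <<'E'
from fit import *
from scipy.optimize import least_squares
S,D=d["scene"],d["side"]
def flapP(ph,x,y,z):
    c,s=np.cos(ph),np.sin(ph); return [.08+x*c+z*s,y,.09-x*s+z*c]
def res(p):
    B=place([[-.08,-.09,.09],[-.08,.09,.09],[.08,.09,.09],[.08,-.09,.09],[.08,-.09,0]],p)
    B2=place([[-.08,-.09,.09],[-.08,.09,.09],[.08,-.09,0],[.08,.09,0]],p)
    F=place([flapP(p[3],-.16,.09,.003)],p); F2=place([flapP(p[3],-.16,-.09,.003),flapP(p[3],-.16,.09,.003)],p)
    return np.vstack([proj(S,B)-[(349.6,288.2),(410.8,243.4),(460.8,295),(400,347),(397.2,359.8)],proj(D,B2)-[(277.2,254.2),(347.6,265.4),(262.8,331.8),(336.8,346.2)],
       proj(S,F)-[(498,275.4)],proj(D,F2)-[(242,295),(338,313)]]).ravel()
if __name__=="__main__":
    r=least_squares(res,[.528,.257,1.6,1.3],loss="soft_l1"); print("box",r.x.round(4)); print(res(r.x).reshape(-1,2).round(1).tolist())
    pl=place([[-.096-.004*.866,0,.052]],r.x); print("label",pl,proj(S,pl),proj(D,pl))
E
python3 boxfit.py
```

```text
box [0.5214 0.2525 1.5902 1.7311]
[[0.7, -0.2], [-0.1, -0.5], [1.9, 0.2], [1.2, 0.1], [-2.1, -1.2], [-1.3, 0.2], [0.3, 0.9], [-0.9, -0.8], [-0.5, -0.7], [-0.9, -0.9], [-1.1, 0.5], [0.6, 0.4]]
label [[0.52328724 0.15304348 0.052     ]] [[373.9484192  265.77848343]] [[313.22143586 261.5191744 ]]
```

Emit:
send_rows(rows=[{"jaw": 1,"delta_pos": [0.02,0,0],"spin": -0.14},{"jaw": 1,"spin": -0.14},{"jaw": 1,"spin": -0.14},{"jaw": 1,"spin": -0.14},{"jaw": 1,"spin": -0.14},{"jaw": 1,"spin": -0.14},{"jaw": 1,"spin": -0.14},{"jaw": 1,"spin": -0.14},{"jaw": 1,"spin": -0.12}], grip_force=40)

```text
invalid input
```

Emit:
send_rows(rows=[{"jaw": 1,"delta_pos": [0,0,0],"spin": -0.14},{"jaw": 1,"delta_pos": [0,0,0],"spin": -0.14},{"jaw": 1,"delta_pos": [0,0,0],"spin": -0.14},{"jaw": 1,"delta_pos": [0,0,0],"spin": -0.14},{"jaw": 1,"delta_pos": [0,0,0],"spin": -0.14},{"jaw": 1,"delta_pos": [0,0,0],"spin": -0.14},{"jaw": 1,"delta_pos": [0,0,0],"spin": -0.14},{"jaw": 1,"delta_pos": [0,0,0],"spin": -0.14},{"jaw": 1,"delta_pos": [0,0,0],"spin": -0.1}], grip_force=40)

```text
t: 1.0
tcp_pos: [0.2064, -0.5094, 0.2495]
ee_rot: [-2.177, -2.263, -0.001]
force: [-0.1, 0.1, 0.4]
opening: 0.0855
finger_force: 0.0
```

Emit:
send_rows(rows=[{"jaw": 1,"delta_pos": [0.018,0.036,0.01],"spin": 0},{"jaw": 1,"delta_pos": [0.018,0.036,0.01],"spin": 0},{"jaw": 1,"delta_pos": [0.018,0.036,0.01],"spin": 0},{"jaw": 1,"delta_pos": [0.018,0.036,0.01],"spin": 0},{"jaw": 1,"delta_pos": [0.018,0.036,0.01],"spin": 0},{"jaw": 1,"delta_pos": [0.018,0.036,0.01],"spin": 0},{"jaw": 1,"delta_pos": [0.018,0.036,0.01],"spin": 0},{"jaw": 1,"delta_pos": [0.018,0.036,0.01],"spin": 0},{"jaw": 1,"delta_pos": [0.023,0.035,0.01],"spin": 0},{"jaw": 1,"delta_pos": [0,0,0],"spin": 0}])

```text
t: 2.0
tcp_pos: [0.5263, -0.328, 0.1578]
ee_rot: [-2.174, -2.264, -0.002]
force: [-1.1, -0.4, -1.0]
opening: 0.0855
finger_force: 0.0
```

Run:
```python
from workcell import observe, optics
from fit import *
c=optics.camera("wrist"); im=c["color"].copy()
s=observe(); print(s["tcp_pos"],s["ee_rot"])
for P,p,col in [(box(.015,.075,-.02,.02,0,.034),(.5237,-.3725,1.597),(0,0,255)),(box(-.106,.008,-.031,.031,0,.052),(.5235,-.374,1.594),(0,255,0))]:
    for q in proj(c,place(P,p)): cv2.circle(im,tuple(int(round(v)) for v in q),3,col,1)
cv2.imwrite("pics/w1.png",im)
```

```text
[ 0.52460563 -0.32957719  0.15843053] [-2.17689707e+00 -2.26157420e+00  2.78215862e-04]
```

View pics/w1.png

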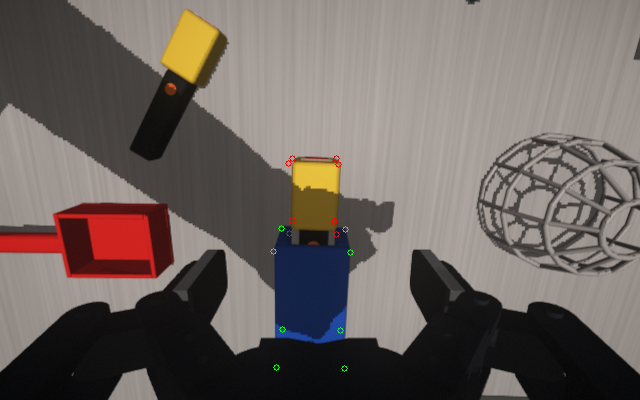

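The wrist view shows the head at (316,195), in front of the sleeve, with my model overlaid within about 3 px. It is wider than the loose one at (190,50), so it is the right scanner. Descending to grasp the head.

Emit:
send_rows(rows=[{"jaw": 1,"delta_pos": [0,0.001,0.04],"spin": 0},{"jaw": 1,"delta_pos": [0,0,0.04],"spin": 0},{"jaw": 1,"delta_pos": [0,0,0.03],"spin": 0},{"jaw": 1,"delta_pos": [0,0,0.022],"spin": 0},{"jaw": 0.3,"delta_pos": [0,0,0],"spin": 0},{"jaw": 0.3,"delta_pos": [0,0,0],"spin": 0},{"jaw": 0.3,"delta_pos": [0,0,0],"spin": 0},{"jaw": 0.3,"delta_pos": [0,0,0],"spin": 0},{"jaw": 0.3,"delta_pos": [0,0,0],"spin": 0},{"jaw": 0.3,"delta_pos": [0,0,0],"spin": 0}], grip_force=40)

```text
t: 3.05
tcp_pos: [0.5256, -0.3332, 0.0301]
ee_rot: [2.181, 2.256, -0.001]
force: [-0.8, -0.1, 7.0]
opening: 0.0391
finger_force: 41.0
```

Emit:
send_rows(rows=[{"jaw": 0.3,"delta_pos": [0,0,-0.008],"spin": 0},{"jaw": 0.3,"delta_pos": [0.015,0,0],"spin": 0},{"jaw": 0.3,"delta_pos": [0.02,0,0],"spin": 0},{"jaw": 0.3,"delta_pos": [0.02,0,0],"spin": 0},{"jaw": 0.3,"delta_pos": [0.02,0,0],"spin": 0},{"jaw": 0.3,"delta_pos": [0.02,0,0],"spin": 0},{"jaw": 0.3,"delta_pos": [0.02,0,0],"spin": 0},{"jaw": 0.3,"delta_pos": [0.02,0,-0.01],"spin": 0},{"jaw": 0.3,"delta_pos": [0.02,0,-0.01],"spin": 0},{"jaw": 0.3,"delta_pos": [0,0,0],"spin": 0}], grip_force=40)

```text
t: 4.05
tcp_pos: [0.5194, -0.1739, 0.0569]
ee_rot: [-2.179, -2.263, -0.001]
force: [0.5, -0.2, -0.9]
opening: 0.0393
finger_force: 40.1
```

Run:
```python
from workcell import observe, optics
from fit import *
s=observe(); print(s["tcp_pos"],s["force"],s["opening"])
a=optics.camera("scene")["color"];b=optics.camera("side")["color"]
o=np.hstack([cv2.resize(a[80:280,180:380],(400,400),interpolation=2),cv2.resize(b[90:290,250:450],(400,400),interpolation=2)])
cv2.imwrite("pics/p2.png",o)
```

```text
[ 0.51942672 -0.17390613  0.05690013] [ 0.51039147 -0.24332765 -0.93859939] 0.03926018175415753
```

View pics/p2.png

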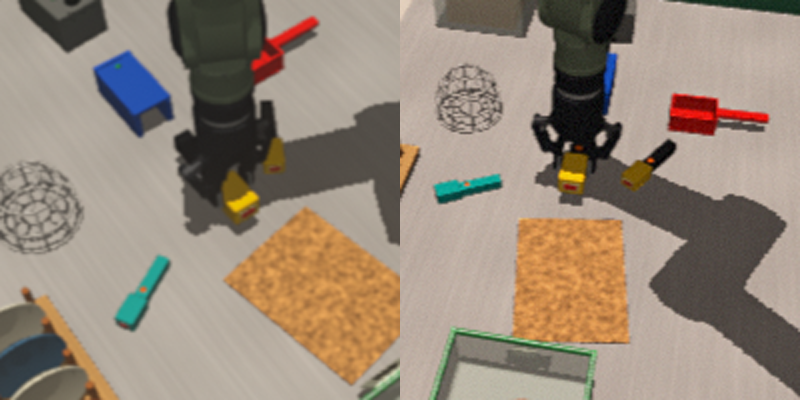

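The scanner is out of the sleeve and held level (side view, head at (572,180)). Carrying it to the mat.

Emit:
send_rows(rows=[{"jaw": 0.3,"delta_pos": [0.03,-0.004,0],"spin": 0},{"jaw": 0.3,"delta_pos": [0.04,-0.004,0],"spin": 0},{"jaw": 0.3,"delta_pos": [0.04,-0.004,0],"spin": 0},{"jaw": 0.3,"delta_pos": [0.04,-0.004,0],"spin": 0},{"jaw": 0.3,"delta_pos": [0.03,-0.004,0],"spin": 0},{"jaw": 0.3,"delta_pos": [0.015,0,0],"spin": 0},{"jaw": 0.3,"delta_pos": [0,0,0.008],"spin": 0},{"jaw": 0.3,"delta_pos": [0,0,0.007],"spin": 0},{"jaw": 0.3,"delta_pos": [0,0,0.004],"spin": 0},{"jaw": 0.3,"delta_pos": [0,0,0],"spin": 0}], grip_force=40)

```text
t: 5.15
tcp_pos: [0.4922, 0.0162, 0.0359]
ee_rot: [-2.185, -2.256, 0.002]
force: [-0.3, -0.6, -1.0]
opening: 0.0394
finger_force: 40.1
```

Emit:
send_rows(rows=[{"jaw": 0.3,"delta_pos": [0,0,0.002],"spin": 0},{"jaw": 0.3,"delta_pos": [0,0,0],"spin": 0},{"jaw": 0.8,"delta_pos": [0,0,0],"spin": 0},{"jaw": 0.8,"delta_pos": [0,0,0],"spin": 0},{"jaw": 0.8,"delta_pos": [0,0,0],"spin": 0},{"jaw": 0.8,"delta_pos": [0,0,-0.02],"spin": 0},{"jaw": 0.8,"delta_pos": [0,0,-0.04],"spin": 0},{"jaw": 0.8,"delta_pos": [0,0,-0.04],"spin": 0},{"jaw": 0.8,"delta_pos": [-0.03,0,-0.01],"spin": 0},{"jaw": 0.8,"delta_pos": [-0.03,0,0],"spin": 0}])

```text
t: 6.15
tcp_pos: [0.4967, -0.0432, 0.1479]
ee_rot: [2.177, 2.258, 0.005]
force: [0.6, -0.1, -0.1]
opening: 0.0689
finger_force: 0.0
```

Run:
```python
from workcell import observe, optics
from fit import *
for n in ("w",): pass
c=optics.camera("wrist"); S=optics.camera("scene"); D=optics.camera("side")
pickle.dump((c,S,D),open("cam2.pkl","wb"))
s=observe(); print(s["tcp_pos"],s["ee_rot"])
im=c["color"].copy()
p=(.4937,-.023,1.605)
for P,col in [(box(.015,.075,-.02,.02,.004,.038),(0,0,255)),(box(-.085,.015,-.013,.013,.004,.032),(0,255,0))]:
    for q in proj(c,place(P,p)): cv2.circle(im,tuple(int(round(v)) for v in q),3,col,1)
cv2.imwrite("pics/w2.png",im)
```

```text
[ 0.49512004 -0.04385412  0.1454922 ] [2.18554842e+00 2.25536626e+00 1.20182809e-03]
```

View pics/w2.png

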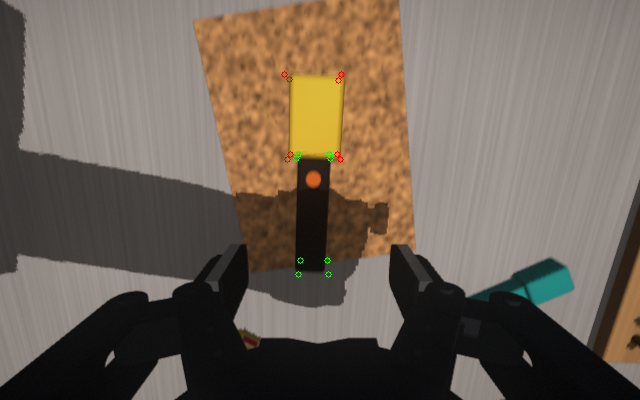

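The scanner lies flat on the mat and is let go: head at (317,115), handle at (312,215), matching the model. Taking it by the handle next.

Emit:
send_rows(rows=[{"jaw": 0.55,"delta_pos": [0,-0.001,0.04],"spin": 0},{"jaw": 0.55,"delta_pos": [0,0,0.04],"spin": 0},{"jaw": 0.55,"delta_pos": [0,0,0.025],"spin": 0},{"jaw": 0.55,"delta_pos": [0,0,0.012],"spin": 0},{"jaw": 0.55,"delta_pos": [0,0,0],"spin": 0},{"jaw": 0.1,"delta_pos": [0,0,0],"spin": 0},{"jaw": 0.1,"delta_pos": [0,0,0],"spin": 0},{"jaw": 0.1,"delta_pos": [0,0,0],"spin": 0},{"jaw": 0.1,"delta_pos": [0,0,0],"spin": 0}], grip_force=20)

```text
t: 7.2
tcp_pos: [0.4949, -0.0429, 0.0292]
ee_rot: [2.182, 2.257, 0.002]
force: [-0.6, 0.8, 5.2]
opening: 0.0258
finger_force: 21.6
```

Emit:
send_rows(rows=[{"jaw": 0.1,"delta_pos": [0,0,-0.02],"spin": 0},{"jaw": 0.1,"delta_pos": [0,0,-0.03],"spin": 0},{"jaw": 0.1,"delta_pos": [-0.02,0,-0.03],"spin": 0},{"jaw": 0.1,"delta_pos": [-0.04,0.003,0],"spin": 0},{"jaw": 0.1,"delta_pos": [-0.045,0.003,0],"spin": 0},{"jaw": 0.1,"delta_pos": [-0.045,0.003,0],"spin": 0},{"jaw": 0.1,"delta_pos": [-0.045,0.003,0],"spin": 0},{"jaw": 0.1,"delta_pos": [-0.045,0.003,0],"spin": 0},{"jaw": 0.1,"delta_pos": [-0.04,0.003,0],"spin": 0},{"jaw": 0.1,"delta_pos": [-0.013,0,0],"spin": 0}], grip_force=20)

```text
t: 8.2
tcp_pos: [0.522, -0.3396, 0.1083]
ee_rot: [2.186, 2.252, -0.001]
force: [-0.1, 0.3, -0.7]
opening: 0.0257
finger_force: 20.5
```

```bash
cat > look.py <<'E'
# pitch estimate of held scanner: TCP fixed at scanner point (xg,0,zg); fits head silhouette over (pitch, xg, zg)
from workcell import observe, optics
from fit import *
from scipy.spatial.transform import Rotation as R
def pose(s,p):   # p = pitch(down +), xg, zg
    T=R.from_rotvec(s["ee_rot"]).as_matrix(); yaw=np.arctan2(T[1,0],T[0,0])
    M=R.from_euler("ZY",[yaw,p[0]]).as_matrix(); return M, s["tcp_pos"]-M@np.array([p[1],0,p[2]])
def measure(names=("scene","side"),p0=(0.,-.021,.025)):
    s=observe(); P=np.array(box(.015,.075,-.02,.02,0,.034)); cs=[]
    M,o=pose(s,p0)
    for n in names:
        c=optics.camera(n); q=proj(c,[M@[.045,0,.017]+o])[0]
        m=blob(c,(15,110,35),(36,255,255),q,28 if n!="wrist" else 130); cs.append((n,c,m,s))
    def f(p):
        M,o=pose(s,p); return sum(np.abs(sil(c,P@M.T+o)-m).sum()/m.sum() for _,c,m,_ in cs)+((p[1]-p0[1])/.01)**2*.05+((p[2]-p0[2])/.01)**2*.05
    best=min((minimize(f,[a,p0[1],p0[2]],method="Nelder-Mead",options=dict(initial_simplex=np.array([a,p0[1],p0[2]])+np.r_[np.zeros((1,3)),np.diag([.1,.005,.005])])) for a in (0,.25,.5)),key=lambda r:r.fun)
    return s,cs,best
E
python3 - <<'E'
from look import *
s,cs,b=measure(); print(s["tcp_pos"],s["ee_rot"],s["opening"]); print(b.x,b.fun)
E
```

```text
[ 0.52202735 -0.33963757  0.10833718] [ 2.18562436e+00  2.25229728e+00 -1.34455247e-03] 0.02572529102757821
[-0.01197422 -0.02118701  0.02650261] 0.2623248142832859
```

Emit:
send_rows(rows=[{"jaw": 0.1,"delta_pos": [0.004,0,0.015],"spin": 0},{"jaw": 0.1,"delta_pos": [0,0,0.013],"spin": 0},{"jaw": 0.1,"delta_pos": [0,0,0.004],"spin": 0},{"jaw": 0.1,"delta_pos": [0,0,0.004],"spin": 0},{"jaw": 0.1,"delta_pos": [0,0,0.003],"spin": 0},{"jaw": 0.1,"delta_pos": [0,0,0.002],"spin": 0},{"jaw": 0.1,"delta_pos": [0,0,0],"spin": 0}], grip_force=20)

```text
t: 9.0
tcp_pos: [0.5211, -0.3275, 0.0671]
ee_rot: [-2.178, -2.258, -0.004]
force: [-0.8, 5.4, 5.4]
opening: 0.0253
finger_force: 21.8
```

Run:
```python
from look import *
s,cs,b=measure(); print(s["tcp_pos"],s["force"],s["opening"]); print(b.x,b.fun)
o=np.hstack([cv2.resize(c["color"][80:180,x:x+100],(400,400),interpolation=2) for (n,c,m,_),x in zip(cs,(210,300))]); cv2.imwrite("pics/p3.png",o)
```

```text
[ 0.52106988 -0.32749007  0.06711028] [-0.76993474  5.43216096  5.36112403] 0.02532747678339984
[ 0.19078065 -0.02333267  0.02737967] 0.2206165605425153
```

View pics/p3.png

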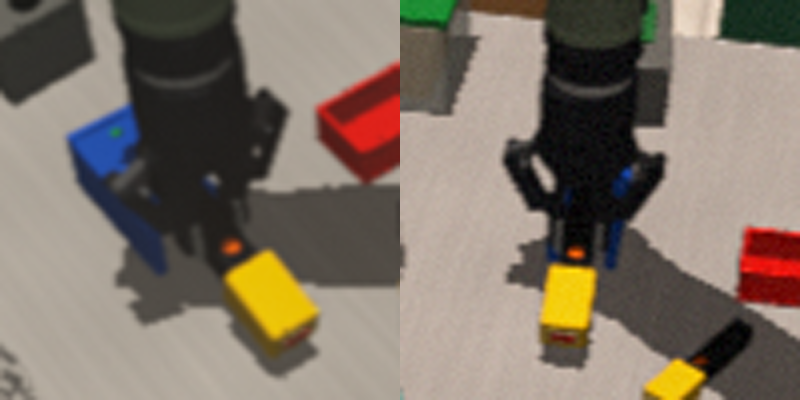

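Pivoting against the sleeve roof works: the scanner is now pitched nose-down about 0.2 rad. A little more is needed.

Emit:
send_rows(rows=[{"jaw": 0.1,"delta_pos": [-0.003,0,0.002],"spin": 0},{"jaw": 0.1,"delta_pos": [-0.003,0,0.002],"spin": 0},{"jaw": 0.1,"delta_pos": [0,0,0.002],"spin": 0},{"jaw": 0.1,"delta_pos": [0,0,0],"spin": 0}], grip_force=20)

```text
t: 9.5
tcp_pos: [0.5219, -0.3316, 0.0614]
ee_rot: [-2.176, -2.259, -0.01]
force: [-0.4, 11.9, 8.2]
opening: 0.0254
finger_force: 24.7
```

Run:
```python
from look import *
s,cs,b=measure(); print(s["tcp_pos"],s["force"],s["opening"]); print(b.x,b.fun)
```

```text
[ 0.52188361 -0.3316343   0.06138913] [-0.41009554 11.92416203  8.17774134] 0.025448139900806306
[ 0.39747537 -0.02584036  0.02299443] 0.22462032578640165
```

Pitch is now about 0.4 rad, which is enough. Tightening the grip and lifting away.

Emit:
send_rows(rows=[{"jaw": 0.1,"delta_pos": [0,0,0],"spin": 0},{"jaw": 0.1,"delta_pos": [0,0,0],"spin": 0},{"jaw": 0.1,"delta_pos": [0.005,0,-0.01],"spin": 0},{"jaw": 0.1,"delta_pos": [0.02,0,-0.03],"spin": 0},{"jaw": 0.1,"delta_pos": [0.02,0,-0.03],"spin": 0},{"jaw": 0.1,"delta_pos": [0.02,0,-0.01],"spin": 0},{"jaw": 0.1,"delta_pos": [0.03,0,0],"spin": 0},{"jaw": 0.1,"delta_pos": [0.03,0,0],"spin": 0},{"jaw": 0.1,"delta_pos": [0.01,0,0],"spin": 0},{"jaw": 0.1,"delta_pos": [0,0,0],"spin": 0}], grip_force=80)

```text
t: 10.6
tcp_pos: [0.5168, -0.2003, 0.1406]
ee_rot: [-2.18, -2.261, 0.001]
force: [1.2, 0.8, -2.7]
opening: 0.0245
finger_force: 79.0
```

```bash
cat >> look.py <<'E'
def aim(s,p,lab=np.array([.5233,.1530,.052]),n=np.array([0.017,-.866,.5])):
    M,o=pose(s,p); w=o+M@[.076,0,.017]; print("label in window",(M.T@(lab-w)).round(4),"ang",np.degrees(np.arccos(-M[:,0]@n)).round(1))
    T=R.from_rotvec(s["ee_rot"]).as_matrix(); tgt=lab-.06*M[:,0]; print("tool move",(T.T@(tgt-w)).round(4))
E
python3 - <<'E'
from look import *
s,cs,b=measure(p0=(.45,-.023,.025)); print(s["tcp_pos"],s["ee_rot"],s["force"],s["opening"]); print(b.x,b.fun)
s,cs2,b2=measure(names=("wrist","scene","side"),p0=(.45,-.023,.025)); print(b2.x,b2.fun,[int(m.sum()) for _,_,m,_ in cs2])
aim(s,b.x); aim(s,b2.x)
E
```

```text
[ 0.51680224 -0.20026579  0.14063947] [-2.17985142e+00 -2.26122126e+00  9.51316982e-04] [ 1.2412182   0.80109601 -2.72498889] 0.024545101993280593
[ 0.30285423 -0.02702319  0.02421625] 0.48405208553024015
[ 0.34653049 -0.02699906  0.02314546] 0.8014717643785723 [17171, 683, 318]
label in window [ 0.2624 -0.018   0.0282] ang 12.6
tool move [0.2016 0.018  0.0332]
label in window [ 0.2611 -0.018   0.0431] ang 10.1
tool move [0.2039 0.018  0.0276]
```

Emit:
send_rows(rows=[{"jaw": 0.1,"delta_pos": [0.02,0.003,0],"spin": 0},{"jaw": 0.1,"delta_pos": [0.03,0.003,0],"spin": 0},{"jaw": 0.1,"delta_pos": [0.03,0.003,0],"spin": 0},{"jaw": 0.1,"delta_pos": [0.03,0.003,0],"spin": 0},{"jaw": 0.1,"delta_pos": [0.03,0.003,0],"spin": 0},{"jaw": 0.1,"delta_pos": [0.025,0.003,0.005],"spin": 0},{"jaw": 0.1,"delta_pos": [0.01,0,0.005],"spin": 0},{"jaw": 0.1,"delta_pos": [0,0,0],"spin": 0},{"jaw": 0.1,"delta_pos": [0,0,0],"spin": 0}], grip_force=80)

```text
t: 11.75
tcp_pos: [0.5293, -0.0275, 0.1308]
ee_rot: [2.184, 2.258, -0.001]
force: [0.0, 0.1, -1.6]
opening: 0.0247
finger_force: 79.0
```

```bash
sed -i 's/(15,110,35)/(22,110,25)/' look.py
python3 - <<'E'
from look import *
s,cs,b=measure(names=("wrist","scene","side"),p0=(.42,-.024,.024)); print(s["tcp_pos"],s["ee_rot"]); print(b.x,b.fun)
P=np.array(box(.015,.075,-.02,.02,0,.034)); M,o=pose(s,b.x)
print([(int(m.sum()),int(sil(c,P@M.T+o).sum())) for _,c,m,_ in cs]); aim(s,b.x)
lab=np.array([.5233,.1530,.052])
def an(c):
    im=c["color"].copy()
    for q in proj(c,P@M.T+o): cv2.circle(im,tuple(int(round(v)) for v in q),1,(255,0,255),-1)
    q=proj(c,[lab])[0]; cv2.circle(im,tuple(int(round(v)) for v in q),2,(255,0,0),-1); print(q); return im
a,bb,cc=[an(c) for _,c,m,_ in cs]
o2=np.zeros((600,800,3),np.uint8); o2[:375,:600]=cv2.resize(a,(600,375)); 
o2[375:,:400]=cv2.resize(bb[205:295,300:460],(400,225),interpolation=2); o2[375:,400:]=cv2.resize(cc[210:300,250:410],(400,225),interpolation=2)
cv2.imwrite("pics/p4.png",o2)
E
```

```text
[ 0.52928754 -0.02754154  0.13080525] [ 2.18413885e+00  2.25778032e+00 -1.17611707e-03]
[ 0.40954426 -0.02749401  0.02546043] 0.8182696205863523
[(10660, 12585), (418, 550), (318, 406)]
label in window [ 0.0936 -0.      0.0081] ang 6.5
tool move [0.034  0.     0.0059]
[ 316.37793893 -105.89470536]
[373.93206839 265.76773685]
[313.22023027 261.50382053]
```

View pics/p4.png

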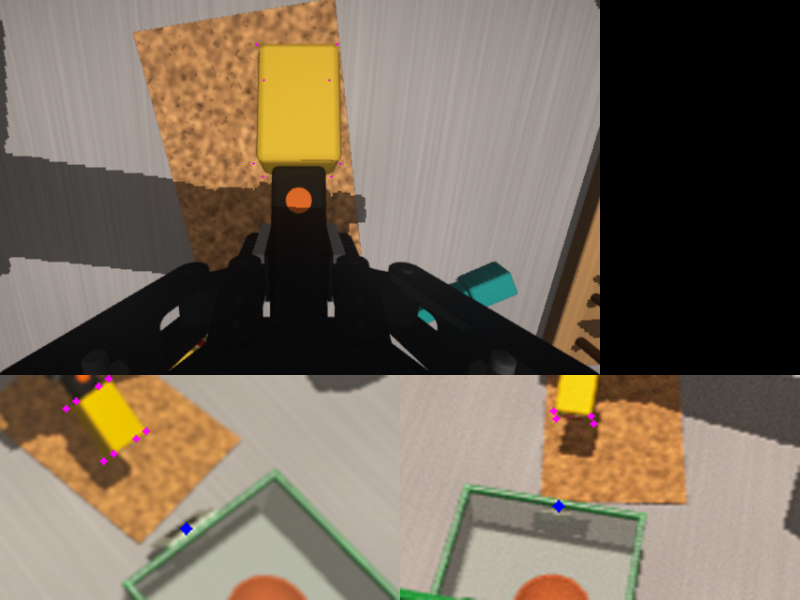

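Run:
```python
from look import *
s=observe(); S=optics.camera("scene"); D=optics.camera("side"); W=optics.camera("wrist"); pickle.dump((s,S,D,W),open("aim.pkl","wb"))
Bx=np.array([.5214,.2525,1.5902]); t=np.radians(30)
def plate(x,z): # on back plane(0) or face
    return place([[-.096+z2*-np.cos(t)+v*np.sin(t),u,.05+z2*np.sin(t)+v*np.cos(t)] for z2 in (0,.004) for u,v in ((-.03,-.022),(.03,-.022),(.03,.022),(-.03,.022))],Bx)
PL=plate(0,0)
P=np.array(box(.015,.075,-.02,.02,0,.034)); M,o=pose(s,(.41,-.0265,.0255))
def crop(c,x,y,w,h,pts=None,hull=None,sc=8):
    im=cv2.resize(c["color"][y:y+h,x:x+w],None,fx=sc,fy=sc,interpolation=cv2.INTER_CUBIC)
    f=lambda q:((q-[x,y]+.5)*sc).round().astype(int)
    if pts is not None:
        for q in f(proj(c,pts)): cv2.circle(im,tuple(map(int,q)),3,(255,0,255),-1)
    if hull is not None: cv2.polylines(im,[cv2.convexHull(f(proj(c,hull)).astype(np.int32))],True,(255,0,255),1)
    return im
a=crop(S,350,245,50,37,PL); b=crop(D,288,245,50,37,PL)
qs=proj(S,[M@[.045,0,.017]+o])[0].astype(int);qd=proj(D,[M@[.045,0,.017]+o])[0].astype(int)
c=crop(S,qs[0]-25,qs[1]-18,50,37,None,P@M.T+o); e=crop(D,qd[0]-25,qd[1]-18,50,37,None,P@M.T+o)
cv2.imwrite("pics/p5.png",np.vstack([np.hstack([a,b]),np.hstack([c,e])])); print(qs,qd)
```

```text
[341 221] [320 215]
```

View pics/p5.png

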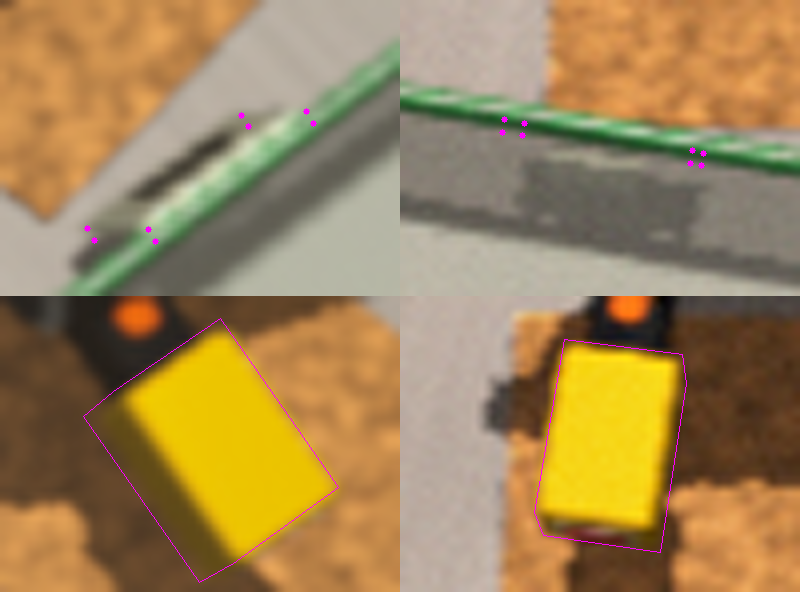

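The plate sits where the model puts it (scene (372,266), within about 1 px), and the head outline fits within 1 px in both views. Moving in to about 50 mm and holding.

Emit:
send_rows(rows=[{"jaw": 0.1,"delta_pos": [0.015,0,0.003],"spin": 0},{"jaw": 0.1,"delta_pos": [0.015,0,0.004],"spin": 0},{"jaw": 0.1,"delta_pos": [0.01,0,0.002],"spin": 0},{"jaw": 0.1,"delta_pos": [0.003,0,0.001],"spin": 0},{"jaw": 0.1,"delta_pos": [0,0,0],"spin": 0},{"jaw": 0.1,"delta_pos": [0,0,0],"spin": 0}], grip_force=80)

```text
t: 12.65
tcp_pos: [0.5279, 0.0165, 0.121]
ee_rot: [2.183, 2.259, -0.0]
force: [-0.5, 0.4, -1.1]
opening: 0.0243
finger_force: 79.0
```

Run:
```python
from look import *
s,cs,b=measure(names=("scene","side"),p0=(.41,-.0265,.0255)); print(s["tcp_pos"],s["force"]); print(b.x,b.fun,[int(m.sum()) for _,_,m,_ in cs])
aim(s,b.x); aim(s,(.41,-.0265,.0255))
aim(s,(.36,-.0265,.0255)); aim(s,(.46,-.0265,.0255))
```

```text
[0.52786947 0.01650542 0.12101743] [-0.51096644  0.35302612 -1.12658724]
[ 0.40691093 -0.02794907  0.02405603] 0.6023935863391381 [424, 335]
label in window [ 0.0488 -0.0001 -0.0023] ang 6.7
tool move [-0.0112  0.0001 -0.0023]
label in window [ 0.0503 -0.0001 -0.0004] ang 6.5
tool move [-0.0091  0.0001 -0.0035]
label in window [ 0.0496 -0.0001 -0.008 ] ang 9.4
tool move [-0.0125  0.0001  0.0038]
label in window [ 0.0505 -0.0001  0.0073] ang 3.6
tool move [-0.0053  0.0001 -0.0107]
```

Emit:
send_rows(rows=[{"jaw": 0.1,"delta_pos": [0,0,0],"spin": 0},{"jaw": 0.1,"delta_pos": [0,0,0],"spin": 0},{"jaw": 0.1,"delta_pos": [0,0,0],"spin": 0},{"jaw": 0.1,"delta_pos": [0,0,0],"spin": 0},{"jaw": 0.1,"delta_pos": [0,0,0],"spin": 0},{"jaw": 0.1,"delta_pos": [0,0,0],"spin": 0},{"jaw": 0.1,"delta_pos": [0,0,0],"spin": 0},{"jaw": 0.1,"delta_pos": [0,0,0],"spin": 0},{"jaw": 0.1,"delta_pos": [0,0,0],"spin": 0},{"jaw": 0.1,"delta_pos": [0,0,0],"spin": 0}])

```text
t: 13.75
tcp_pos: [0.5278, 0.0164, 0.121]
ee_rot: [-2.183, -2.259, -0.0]
force: [-0.1, -0.3, -1.6]
opening: 0.0246
finger_force: 79.0
```

Emit:
send_rows(rows=[{"jaw": 0.1,"delta_pos": [0,0,-0.005],"spin": 0},{"jaw": 0.1,"delta_pos": [0,0,0],"spin": 0},{"jaw": 0.1,"delta_pos": [0,0,0],"spin": 0},{"jaw": 0.1,"delta_pos": [0,0,0],"spin": 0},{"jaw": 0.1,"delta_pos": [0,0,0],"spin": 0},{"jaw": 0.1,"delta_pos": [0,0,0],"spin": 0},{"jaw": 0.1,"delta_pos": [0,0,0],"spin": 0},{"jaw": 0.1,"delta_pos": [0,0,0],"spin": 0},{"jaw": 0.1,"delta_pos": [0,0,0],"spin": 0},{"jaw": 0.1,"delta_pos": [0,0,0],"spin": 0}])

```text
t: 14.75
tcp_pos: [0.5278, 0.0164, 0.126]
ee_rot: [2.183, 2.259, 0.0]
force: [-0.4, 0.4, -2.0]
opening: 0.0243
finger_force: 79.0
```

Emit:
send_rows(rows=[{"jaw": 0.1,"delta_pos": [0,0,0.01],"spin": 0},{"jaw": 0.1,"delta_pos": [0,0,0],"spin": 0},{"jaw": 0.1,"delta_pos": [0,0,0],"spin": 0},{"jaw": 0.1,"delta_pos": [0,0,0],"spin": 0},{"jaw": 0.1,"delta_pos": [0,0,0],"spin": 0},{"jaw": 0.1,"delta_pos": [0,0,0],"spin": 0},{"jaw": 0.1,"delta_pos": [0,0,0],"spin": 0},{"jaw": 0.1,"delta_pos": [0,0,0],"spin": 0},{"jaw": 0.1,"delta_pos": [0,0,0],"spin": 0},{"jaw": 0.1,"delta_pos": [0,0,0],"spin": 0}])

```text
t: 15.75
tcp_pos: [0.5278, 0.0164, 0.116]
ee_rot: [-2.183, -2.259, -0.0]
force: [-0.5, 0.1, -1.8]
opening: 0.0246
finger_force: 79.0
```

Emit:
send_rows(rows=[{"jaw": 0.1,"delta_pos": [-0.01,0,-0.005],"spin": 0},{"jaw": 0.1,"delta_pos": [-0.018,-0.018,0],"spin": 0},{"jaw": 0.1,"delta_pos": [-0.018,-0.018,0],"spin": 0},{"jaw": 0.1,"delta_pos": [0,0,0.015],"spin": 0},{"jaw": 0.1,"delta_pos": [0,0,0.015],"spin": 0},{"jaw": 0.1,"delta_pos": [0,0,0.013],"spin": 0},{"jaw": 0.1,"delta_pos": [0,0,0.003],"spin": 0},{"jaw": 0.1,"delta_pos": [0,0,0],"spin": 0}], grip_force=80)

```text
t: 16.55
tcp_pos: [0.4931, -0.0312, 0.0749]
ee_rot: [-2.183, -2.258, 0.001]
force: [0.2, -0.5, -2.1]
opening: 0.0245
finger_force: 79.1
```

Emit:
send_rows(rows=[{"jaw": 0.1,"delta_pos": [0,0,0],"spin": 0},{"jaw": 0.1,"delta_pos": [0,0,0],"spin": 0},{"jaw": 0.1,"delta_pos": [-0.002,0,0.004],"spin": 0},{"jaw": 0.1,"delta_pos": [-0.002,0,0.004],"spin": 0},{"jaw": 0.1,"delta_pos": [-0.002,0,0.004],"spin": 0},{"jaw": 0.1,"delta_pos": [-0.002,0,0.004],"spin": 0},{"jaw": 0.1,"delta_pos": [-0.002,0,0.004],"spin": 0}], grip_force=20)

```text
t: 17.25
tcp_pos: [0.4943, -0.0415, 0.0556]
ee_rot: [2.182, 2.258, 0.0]
force: [-3.1, -3.0, 9.5]
opening: 0.0248
finger_force: 80.1
```

Emit:
send_rows(rows=[{"jaw": 0.28,"delta_pos": [0,0,0],"spin": 0},{"jaw": 0.28,"delta_pos": [0,0,0],"spin": 0},{"jaw": 0.28,"delta_pos": [0,0,0],"spin": 0}], grip_force=20)

```text
t: 17.55
tcp_pos: [0.4943, -0.0416, 0.0555]
ee_rot: [2.183, 2.257, -0.0]
force: [-2.0, -3.3, 6.2]
opening: 0.0251
finger_force: 80.0
```

Run:
```python
from look import *
s,cs,b=measure(names=("scene","side"),p0=(.3,-.0265,.0255)); print(s["tcp_pos"],s["force"],s["finger_force"]); print(b.x,b.fun,[int(m.sum()) for _,_,m,_ in cs])
M,o=pose(s,b.x); print(o, (o+M@[.075,0,0]))
```

```text
[ 0.49426228 -0.04163031  0.0555043 ] [-2.04070897 -3.26076596  6.23091825] 80.00540256500244
[ 0.35914774 -0.02711905  0.02250985] 0.671299841790397 [356, 274]
[ 0.49367526 -0.02416309  0.02489895] [ 0.49131689  0.04601205 -0.00146179]
```

Emit:
send_rows(rows=[{"jaw": 0.28,"delta_pos": [-0.001,0,0.003],"spin": 0},{"jaw": 0.28,"delta_pos": [-0.001,0,0.003],"spin": 0},{"jaw": 0.28,"delta_pos": [-0.001,0,0.003],"spin": 0},{"jaw": 0.28,"delta_pos": [-0.001,0,0.003],"spin": 0},{"jaw": 0.28,"delta_pos": [-0.001,0,0.003],"spin": 0},{"jaw": 0.28,"delta_pos": [-0.001,0,0.003],"spin": 0},{"jaw": 0.28,"delta_pos": [0,0,0],"spin": 0}], grip_force=20)

```text
t: 18.35
tcp_pos: [0.4953, -0.0482, 0.0377]
ee_rot: [2.182, 2.256, 0.0]
force: [-0.3, -4.9, 6.8]
opening: 0.0246
finger_force: 80.0
```

Emit:
send_rows(rows=[{"jaw": 0.28,"delta_pos": [0,0,0.003],"spin": 0},{"jaw": 0.28,"delta_pos": [0,0,0.003],"spin": 0},{"jaw": 0.28,"delta_pos": [0,0,0.002],"spin": 0},{"jaw": 0.28,"delta_pos": [0,0,0],"spin": 0}], grip_force=20)

```text
t: 18.75
tcp_pos: [0.4957, -0.0486, 0.0299]
ee_rot: [2.182, 2.254, 0.0]
force: [-0.9, -5.6, 7.0]
opening: 0.0246
finger_force: 80.3
```

Run:
```python
from look import *
s,cs,b=measure(names=("scene","side"),p0=(.05,-.0265,.0255)); print(s["tcp_pos"],s["force"],s["finger_force"]); print(b.x,b.fun,[int(m.sum()) for _,_,m,_ in cs])
M,o=pose(s,b.x); print(o, (o+M@[.075,0,0]))
```

```text
[ 0.49571716 -0.04861062  0.02990557] [-0.85304577 -5.57929426  7.02869564] 80.25100350379944
[-0.00102787 -0.02436044  0.02606073] 0.9613337221731268 [344, 251]
[ 0.4949166  -0.02423654  0.00386989] [0.49245459 0.050723   0.00394698]
```

Flat on the mat; releasing and heading to the flap.

Emit:
send_rows(rows=[{"jaw": 0.6,"delta_pos": [0,0,0],"spin": 0},{"jaw": 0.6,"delta_pos": [0,0,0],"spin": 0},{"jaw": 0.6,"delta_pos": [0,0,0],"spin": 0},{"jaw": 0.6,"delta_pos": [0,0,0],"spin": 0},{"jaw": 0.6,"delta_pos": [0,0,-0.02],"spin": 0},{"jaw": 0.6,"delta_pos": [0,0,-0.04],"spin": 0},{"jaw": 0.6,"delta_pos": [0,0,-0.045],"spin": 0},{"jaw": 0.3,"delta_pos": [0,0,-0.045],"spin": 0},{"jaw": 0,"delta_pos": [0,0,-0.045],"spin": 0},{"jaw": 0,"delta_pos": [0,0,-0.045],"spin": 0}], grip_force=40)

```text
t: 19.85
tcp_pos: [0.4934, -0.0465, 0.2708]
ee_rot: [-2.183, -2.259, -0.0]
force: [2.0, -0.2, 0.1]
opening: 0.0079
finger_force: 0.0
```

Run:
```python
from look import *
s=observe(); print(s["tcp_pos"],s["ee_rot"])
S=optics.camera("scene"); D=optics.camera("side")
P=np.array(box(.015,.075,-.02,.02,.004,.038))
ms=[]
for c in (S,D):
    q=proj(c,[[.4937,.02,.02]])[0]; ms.append((c,blob(c,(22,110,25),(36,255,255),q,28)))
print([int(m.sum()) for _,m in ms],fit(ms,P,(.4945,-.024,1.6)))
o=np.zeros((600,800,3),np.uint8); o[:300,:400]=cv2.resize(S["color"][170:270,280:413],(400,300)); o[:300,400:]=cv2.resize(D["color"][180:280,270:403],(400,300))
cv2.imwrite("pics/p6.png",o[:300])
```

```text
[ 0.49338692 -0.04647607  0.27077612] [-2.18293478e+00 -2.25901286e+00 -1.96485434e-05]
[338, 250] (array([ 0.50010005, -0.02322803,  1.70151536]), np.float64(0.962737301311057))
```

Emit:
send_rows(rows=[{"jaw": 0,"delta_pos": [0,0,-0.04],"spin": 0},{"jaw": 0,"delta_pos": [0.03,0.004,-0.02],"spin": 0},{"jaw": 0,"delta_pos": [0.045,0.004,0],"spin": 0},{"jaw": 0,"delta_pos": [0.045,0.004,0],"spin": 0},{"jaw": 0,"delta_pos": [0.045,0.004,0],"spin": 0},{"jaw": 0,"delta_pos": [0.045,0.004,0],"spin": 0},{"jaw": 0,"delta_pos": [0.045,0.004,0],"spin": 0},{"jaw": 0,"delta_pos": [0.045,0.004,0],"spin": 0},{"jaw": 0,"delta_pos": [0.045,0.004,0],"spin": 0},{"jaw": 0,"delta_pos": [0.045,0.004,0],"spin": 0}])

```text
t: 20.95
tcp_pos: [0.5161, 0.3461, 0.3278]
ee_rot: [-2.183, -2.259, 0.002]
force: [-0.7, 0.2, 0.1]
opening: -0.0001
finger_force: 0.0
```

Emit:
send_rows(rows=[{"jaw": 0,"delta_pos": [0.045,0.004,0],"spin": 0},{"jaw": 0,"delta_pos": [0.045,0.002,0],"spin": 0},{"jaw": 0,"delta_pos": [0.01,0,0],"spin": 0},{"jaw": 0,"delta_pos": [0,0,0],"spin": 0}])

```text
t: 21.35
tcp_pos: [0.5183, 0.4458, 0.3269]
ee_rot: [-2.18, -2.262, 0.004]
force: [-0.2, -0.7, -0.4]
opening: 0.0003
finger_force: 0.0
```

Emit:
send_rows(rows=[{"jaw": 0,"delta_pos": [0,0,0.04],"spin": 0},{"jaw": 0,"delta_pos": [0,0,0.04],"spin": 0},{"jaw": 0,"delta_pos": [0,0,0.015],"spin": 0},{"jaw": 0,"delta_pos": [-0.03,0,0],"spin": 0},{"jaw": 0,"delta_pos": [-0.03,0,0],"spin": 0},{"jaw": 0,"delta_pos": [-0.02,0,0],"spin": 0},{"jaw": 0,"delta_pos": [-0.02,0,0],"spin": 0},{"jaw": 0,"delta_pos": [-0.02,0,0],"spin": 0},{"jaw": 0,"delta_pos": [-0.02,0,0],"spin": 0},{"jaw": 0,"delta_pos": [-0.02,0,0],"spin": 0}])

```text
t: 22.35
tcp_pos: [0.5242, 0.282, 0.234]
ee_rot: [-2.185, -2.256, -0.0]
force: [0.1, 1.1, 0.8]
opening: 0.0005
finger_force: 0.5
```

Emit:
send_rows(rows=[{"jaw": 0,"delta_pos": [-0.02,0,0.003],"spin": 0},{"jaw": 0,"delta_pos": [-0.012,0,0.015],"spin": 0},{"jaw": 0,"delta_pos": [-0.012,0,0.02],"spin": 0},{"jaw": 0,"delta_pos": [-0.01,0,0.02],"spin": 0},{"jaw": 0,"delta_pos": [-0.005,0,0.02],"spin": 0},{"jaw": 0,"delta_pos": [0,0,0.015],"spin": 0},{"jaw": 0,"delta_pos": [0,0,0.01],"spin": 0},{"jaw": 0,"delta_pos": [0,0,0],"spin": 0}])

```text
t: 23.15
tcp_pos: [0.5254, 0.2241, 0.1299]
ee_rot: [-2.184, -2.256, 0.004]
force: [-0.2, -0.4, -0.1]
opening: -0.0
finger_force: 0.0
```

Emit:
send_rows(rows=[{"jaw": 0,"delta_pos": [-0.01,0,0.006],"spin": 0},{"jaw": 0,"delta_pos": [-0.01,0,0.005],"spin": 0},{"jaw": 0,"delta_pos": [-0.01,0,0.003],"spin": 0},{"jaw": 0,"delta_pos": [0,0,0.002],"spin": 0},{"jaw": 0,"delta_pos": [0,0,0],"spin": 0}])

```text
t: 23.65
tcp_pos: [0.5279, 0.1945, 0.1153]
ee_rot: [2.184, 2.257, -0.001]
force: [-0.7, 0.0, 1.6]
opening: 0.0001
finger_force: 0.2
```

Emit:
send_rows(rows=[{"jaw": 0,"delta_pos": [0,0,0.003],"spin": 0},{"jaw": 0,"delta_pos": [0,0,0.003],"spin": 0},{"jaw": 0,"delta_pos": [0,0,0],"spin": 0},{"jaw": 0,"delta_pos": [0,0,0],"spin": 0}])

```text
t: 24.05
tcp_pos: [0.5282, 0.1948, 0.1145]
ee_rot: [2.181, 2.256, 0.002]
force: [-13.9, -7.5, 42.2]
opening: -0.0001
finger_force: 21.1
```

Emit:
send_rows(rows=[{"jaw": 0,"delta_pos": [0,0,-0.01],"spin": 0},{"jaw": 0,"delta_pos": [0,0,-0.04],"spin": 0},{"jaw": 0,"delta_pos": [0,0,-0.045],"spin": 0},{"jaw": 0,"delta_pos": [0,0,-0.045],"spin": 0},{"jaw": 0,"delta_pos": [0,-0.03,-0.03],"spin": 0},{"jaw": 0,"delta_pos": [0,-0.04,0],"spin": 0},{"jaw": 0,"delta_pos": [0,-0.04,0],"spin": 0},{"jaw": 0,"delta_pos": [0,-0.03,0],"spin": 0},{"jaw": 0,"delta_pos": [0,0,0],"spin": 0}])

```text
t: 24.95
tcp_pos: [0.384, 0.1907, 0.2791]
ee_rot: [-2.18, -2.26, 0.002]
force: [1.0, -1.5, -0.4]
opening: 0.0001
finger_force: 0.0
```

Run:
```python
from workcell import optics
import cv2,numpy as np
a=optics.camera("scene")["color"];b=optics.camera("side")["color"]
cv2.imwrite("pics/p7.png",np.hstack([cv2.resize(a[170:370,280:480],(400,400)),cv2.resize(b[180:380,220:420],(400,400))]))
```

```text
(no output)
```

View pics/p7.png

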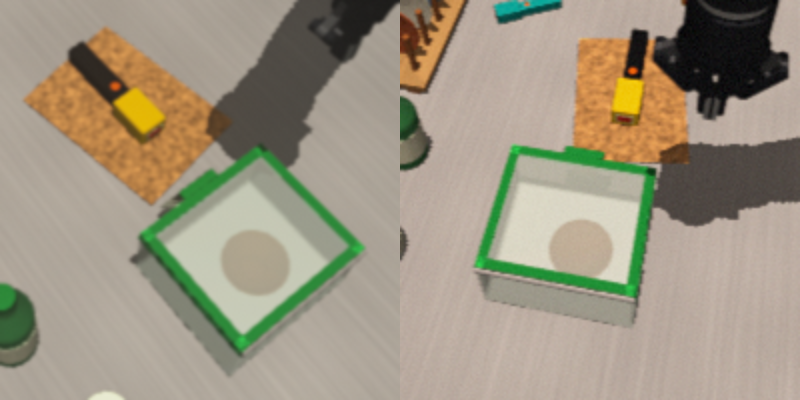

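The flap lies flush on the rim (scene crop (250,250)). The scanner lies on the mat (scene crop (115,90)), and the rest of the scene looks undisturbed.

```bash
python3 -c "
from workcell import ctrl; print(ctrl.finish_job())"
```

```text
the job is handed in; nothing more can be done
None
```

I handed the job in at about 25 s of the 69 s allowed, but it returned no verdict: by my camera fits the scanner was held about 50 mm from the label's middle for over a second, and the last picture shows it flat on the mat with the flap flush on the rim. The fingers briefly pressed the flap with about 42 N, which fails the run if the 40 N limit covers them.

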